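# Set the inspection microscope over the board and start its lock knob

## Task

Swing the inspection microscope round on its stiff arm until its lens is over the middle of the big chip on the board in the holder, and leave it there. Then start the loose lock knob on top of its column: turn it backward (anticlockwise from above) until you feel the thread drop, then one turn forward (clockwise), and finish still gripping the knob in that started position, not screwed down any further. Leave the other things on the mat where they lie.

Things in the scene. Friction and masses are not known exactly. Their poses are not given: they have to be found in the camera images.
- lock_knob: Black fluted lock knob standing upright on the pivot axis of the swing arm: head 44 mm across, 30 mm high; below it a 17 mm threaded steel shank goes down into the arm's hub. Origin: centre of the underside of the head, z up. It cannot tilt or leave the stand (captive; lifts at most to 135 mm). About 140 g, takes 0.05 N m to turn. Free height under the head: 20 mm at first, 12 mm at the end.
- knob_top (a point): Centre of the knob's flat top, 30 mm above lock_knob. As found the knob stands loose on the slope of the first thread, its underside 130.3 to 131.6 mm above the table. Turned backward it climbs (0.8 mm a radian) to the lip at 132 mm, passed after 0.8 to 2.5 rad; behind the lip it falls 5 mm, to about 127 mm, by its own weight if let go or pressed lightly.
- bore (a point): Centre of the top of the arm's grey hub (50 mm across, 109.5 mm above the table), where the shank enters. Right-hand thread, 5 mm pitch, about 1 mm of axial play. Forward from the drop the knob goes under the lip and sinks 5 mm a turn, its underside at about 122 mm after one turn. Fingers that grip tightly and keep their height hold the knob up, so follow it up and down.
- knob_turn (a joint): Angle (rad) through which the knob has been turned since the start: 0 as found, grows forward (clockwise from above, tightening), falls backward; any number of turns.
- swing_arm (a joint): Angle (rad) of the microscope's swing arm about its vertical pivot (the knob's axis): grows clockwise from above, free from -0.8 to 1.5; starts at 0.55 to 0.95, the board lies between about -0.2 and 0.2. Stiff: it takes 0.5 N m (about 3 N at the microscope) to swing and stays where it is left.
- lens (a point): Centre of the lens at the lower end of the microscope, 54 mm above the table. The microscope is an upright black tube 32 mm in diameter and 112 mm long at the end of the grey arm, 160 mm from the pivot; it turns with the arm, does not rotate by itself. x of this frame is level and across the arm, y points outward along the arm.
- tube_top (a point): Centre of the microscope's flat top, 166 mm above the table, straight above the lens. The tube is bare from 110 to 166 mm above the table (below that a ring holder 42 mm across, the 18 mm wide boom and two small focus knobs, all between 88 and 108 mm).
- chip (a point): Centre of the top of the big 14 mm square black chip in the middle of the dark green circuit board (66 x 46 mm) in the aluminium-jawed board holder, 23 mm above the table; the holder does not move. The lens's circle about the pivot passes within about 5 mm of it.
- motor: Bystander: small dark drone motor, 28 mm across, 28 mm high, upright, near the stand. Origin: centre of its underside.
- tweezers: Bystander: steel tweezers, 130 mm long, 9 mm high, lying beyond the board holder. Origin: middle, underside.
- driver: Bystander: dark pen-shaped screwdriver, 155 mm long, 16 mm thick, lying at the right. Origin: middle, underside.
- battery: Bystander: grey battery block 72 x 36 x 26 mm at the right. Origin: centre of its underside.
- cleaner: Bystander: clear bottle with white cap, 42 mm across, 120 mm high, at the left. Origin: centre of its underside.
- parts_tray: Bystander: black parts tray with green compartments, 90 x 170 x 16 mm, at the left. Origin: centre of its underside.
- esd_brush: Bystander: flat brush with a wooden handle, lying near the robot at the left. Origin: middle, underside.
- camera_pod: Bystander: grey camera pod 30 x 44 x 34 mm beyond the board. Origin: centre of its underside.
Not all that is in view belongs to the job. What is shaped like the part that bears chip but red or yellow is not meant.

How it is judged (in metres and radians):
On the way, in this order (a step that is already met when the one before it is completed fails the run):
1. the microscope's lens is over the chip and stays there (horizontal distance between lens and chip below 0.012 m), for 0.3 s.
2. the knob has been turned backward past its start and has dropped into the thread (value of joint knob_turn below -0.5 rad and height (world z) of lock_knob below 0.1283 m), for 0.1 s.
At the end, for the whole second after the job is handed in: The lens is within 12 mm (from above) of the chip's centre; the knob, turned back, dropped and screwed in about one turn (head's underside 119.8 to 124 mm up: 0.6 to 1.4 turns), is still and gripped with over 5 N; nothing else on the mat has shifted over 25 mm (horizontal distance between lens and chip below 0.012 m and height (world z) of lock_knob between 0.1198 and 0.124 m and contact force between the fingers and lock_knob above 5 N and velocity of joint knob_turn between -0.2 and 0.2 rad/s); the arm keeps its last pose, push and grip.
It fails at once if something else on the mat was shifted by more than 25 mm (distance of any of motor, tweezers, driver, battery, cleaner, parts_tray, esd_brush, camera_pod from where it was at the start of the episode above 0.025 m).
It also fails if it takes over 72 s, if anything falls off the work surface, if the arm or the gripper's body presses on something with over 40 N, if the wrist force passes 120 N, or if a joint passes its speed limit or range.

## Robot

A 6-joint arm with a two-finger parallel gripper is mounted at the origin on the work surface. World frame = base frame: x ahead of the robot, y to its left, z up, the work surface at z = 0. Lengths are in mm, angles in rad, forces in N, time in s.
With the tool pointing down it reaches from about 400 to 925 mm from the base axis. Payload 12.5 kg.
Tool frame: the origin (TCP) lies midway between the tips of the shut fingers; the grasp point (between the pads) lies 19 mm behind it (env.grip_depth is the distance from the TCP to the grasp point, in mm); z points along the fingers, y is the line along which they close (so a half turn about z gives the same grasp; the last joint's range is limited). The gripper opens to 95 mm and grips with 3 to 60 N. Pads are 20 mm wide; open, the fingers measure 119 mm over their backs; the gripper's body (75 mm by 180 mm) begins 59 mm behind the grasp point.
Start: joints at [-1.25, 0.491, 1.559, -0, 1.092, -0.106], TCP at [258.749, -568.943, 214.661] pointing down, gripper open.
Joint ranges: [-3.1, 3.1], [-0.84, 2.19], [0.05, 2.79], [-1.13, 4.28], [0.06, 2.93], [-2.69, 2.69]. Speed limits (rad/s): [2.22, 2.22, 2.79, 3.14, 3.14, 3.14].

## Interface

Orientations are given as [roll, pitch, yaw] about the fixed x, y, z axes, in that order (R = Rz(yaw) Ry(pitch) Rx(roll)).
In Python, from cell import monitor, viewer, order, env gives the robot as it stands.
- The arm moves only by the tool move_arm, never from a script. Its argument "moves" is one flat list of numbers, 4 for each row, row after row: the shift along the tool's x, y, z normalised to -1 to 1, where 1 is 0.15 m, then the turn about the tool's z normalised to -1 to 1, where 1 is pi/2 rad. A call has 1 to 10 rows; each row shifts and turns the commanded pose from where the row before left it, along the tool's axes as they then stand; what a row does not reach is not made up. A row lasts 1/8 s, in which the tool goes at most 62.5 mm and 10.7 degrees, less where a joint would pass 70% of its speed; a pose out of reach is approached as far as the arm can. A call with a number of a shift or a turn outside -1 to 1 is refused whole. A call with a gripper value outside its range is refused whole. "claw" is the finger opening in mm, from 0 to 95.1, set as the call begins (left out, the last holds). The fingers move at their own pace and stop on an object; the grip force is fixed at half the most. Time passes only in rows, so rows that do not move let the fingers close. It gives the time, the measured TCP pose, the force, the opening and the grip force at its end, in the units of the state.
- monitor.state(): the state, without advancing time (a new reading comes with each control period).
- viewer.read_camera(name): name is "scene" or "top" or "wrist"; returns the picture (400x640x3 uint8, red, green, blue); there is no depth.
- viewer.camera_info(name): a dict with "K" (3x3 intrinsics, pixels), "camera_from_world" (4x4, takes a point from world to camera coordinates). Camera axes: x right, y down, z forward; pixel columns grow to the right and rows downward; lengths in mm; the calibration is good to about 2 mm. A picture is of the moment at which its call begins: read the wrist's pose just before it. camera_info takes no time and is no camera call; for the wrist camera it gives the pose at the moment of the call.
- order.job_done(): hands the job in; it is judged then, once.
The state is a dict: "t": time; "joints": joint angles; "qvel": joint speeds; "tau": joint torques, N m; "eef_pos": TCP position; "tcp_rot": TCP orientation; "ft_force": force on the tool from outside, world axes, zero at the start; "moment": the same for the moment, N m; "opening": opening from 0.0 (shut) to 1.0 (fully open); "grip_force": force on a finger pad.
Only numpy, scipy, OpenCV 4.12 (cv2) and the standard library are available. Lean on these libraries where they do the work, as an engineer would, in place of code of your own. Each camera call takes 0.05 s, during which the arm holds its last target. There are 200 camera calls.

## Working session

There is one attempt and no reset: what is moved stays moved. The work goes in short steps, Python scripts to look and compute and a tool call to move; the robot and the scene stay as the last step left them, time stands still between calls to the robot, and variables do not carry over. Pictures are saved under pics/ and viewed, at most 10 in all, crops included, and the job is handed in when it is done.

Besides the shell and the picture viewer there is one more tool, called after ">>>" by a JSON object that holds its "api" and its "payload". move_arm: Moves the arm, as the interface text tells. Scaled input: -1 to 1 covers 0.15 m each way for a shift and pi/2 rad each way for a turn. Its arguments: {"type":"object","properties":{"moves":{"type":"array"},"claw":{"type":"number"}},"required":["moves"]}

```bash
mkdir -p pics; ls; cat > h.py <<'E'
import numpy as np,cv2
from cell import monitor,viewer,order,env
def snap(cam,fn,crop=None,scale=1):
    info=viewer.camera_info(cam); im=viewer.read_camera(cam)[:,:,::-1]
    np.savez('pics/'+fn+'.npz',im=im,K=info['K'],T=info['camera_from_world'])
    if crop: x0,y0,x1,y1=crop; im=im[y0:y1,x0:x1]
    cv2.imwrite('pics/'+fn+'.png',cv2.resize(im,None,fx=scale,fy=scale,interpolation=cv2.INTER_CUBIC))
def ray(fn,u,v,z):
    d=np.load('pics/'+fn+'.npz'); T=d['T'];R=T[:3,:3];c=-R.T@T[:3,3]
    r=R.T@np.linalg.inv(d['K'])@[u,v,1]; return c+r*(z-c[2])/r[2]
def proj(fn,p):
    d=np.load('pics/'+fn+'.npz'); q=d['T'][:3,:3]@np.array(p,float)+d['T'][:3,3]; q=d['K']@q; return q[:2]/q[2]
E
python3 - <<'E'
from h import *
for c in ('scene','top','wrist'):
    snap(c,c+'0'); i=viewer.camera_info(c); T=np.array(i['camera_from_world']); print(c,np.round(-T[:3,:3].T@T[:3,3]),np.array(i['K'])[0,0])
print(monitor.state())
a=cv2.imread('pics/scene0.png');b=cv2.imread('pics/top0.png')
E
```

```text
pics
scene [1443. -490.  984.] 519.4908555701967
top [ 326.    7. 1382.] 451.664271272387
wrist [ 323. -540.  385.] 348.13856193575873
{'t': 0.15, 'joints': array([-1.24962752e+00,  4.91411724e-01,  1.55928806e+00, -2.08420334e-05,
        1.09170773e+00, -1.05629059e-01]), 'qvel': array([-9.43117195e-04, -1.68230625e-03, -3.32105017e-05,  3.12160169e-04,
       -8.50823911e-04, -6.42145772e-05]), 'tau': array([ 1.83619733e-03, -6.12895489e+01, -2.58275825e+01,  6.92897639e-02,
        4.73935576e-02, -9.91559909e-05]), 'eef_pos': array([ 258.66967783, -568.77392655,  214.20918247]), 'tcp_rot': array([-3.14078038e+00, -6.75284194e-05,  4.26807456e-01]), 'ft_force': array([0.33221966, 0.28559656, 0.5974268 ]), 'moment': array([-0.04772143,  0.02913905,  0.01501829]), 'grip_force': 0.0, 'opening': 0.9976088839857523}
```

View pics/top0.png

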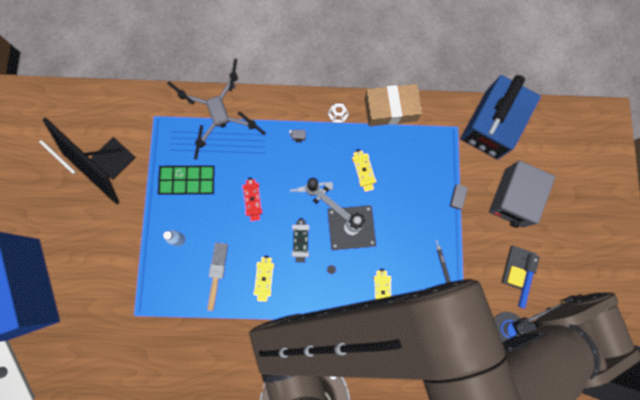

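View pics/scene0.png

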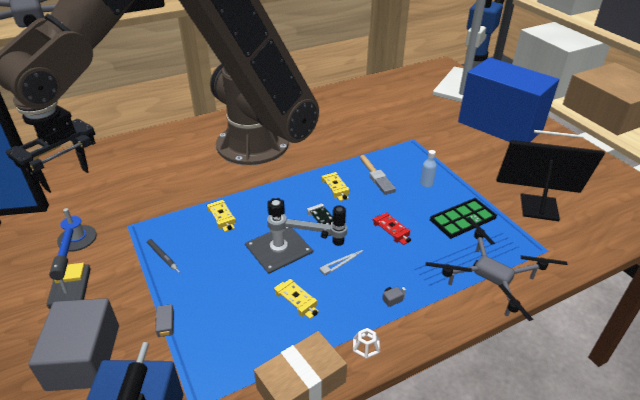

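The top view has up = +x and left = +y. Candidates for the chip's board are:
- dark green board at (301,240), in the aluminium jaws
- red decoy at (252,199)
- yellow decoys at (264,278), (382,287) and (363,170)

I choose the dark green one. The knob is near (357,221) and the tube top near (312,185). I'll check these in one close crop.

```bash
python3 - <<'E'
import cv2
a=cv2.imread('pics/top0.png')[160:280,270:400]
cv2.imwrite('pics/crop1.png',cv2.resize(a,None,fx=5,fy=5,interpolation=cv2.INTER_CUBIC))
from h import *
for n,u,v,z in(('knob',357,221,161),('tube',312,185,166),('chip',301,240,23),('motor',331,269,28)):print(n,ray('top0',u,v,z).round(1))
E
```

```text
knob [ 503.6 -126.9  161. ]
tube [599.4  -0.9 166. ]
chip [460.9  26.4  23. ]
motor [376.7 -65.6  28. ]
```

View pics/crop1.png

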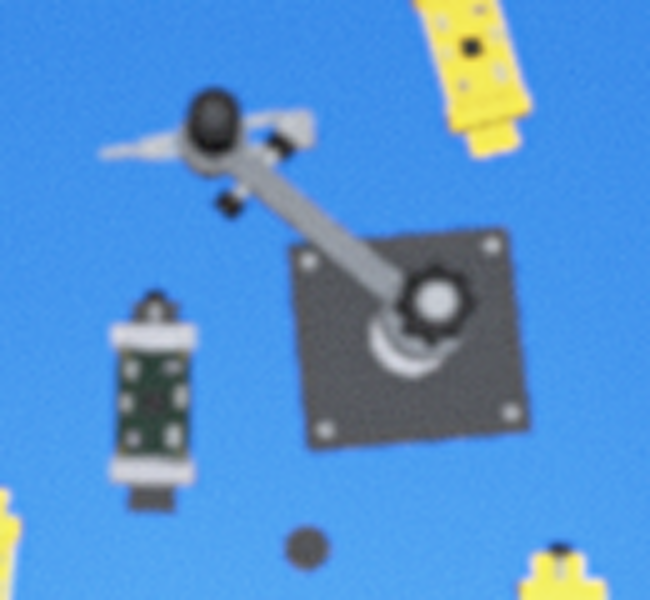

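The crop confirms it. The knob top is at crop (437,301), the tube top near (213,117), and the chip at (154,402) in the dark green board between the aluminium jaws.

```bash
python3 - <<'E'
from h import *
P={}
for n,u,v,z in(('knob',437,301,161),('tube',213,115,166),('chip',154,402,23)):
    P[n]=ray('top0',269.6+u/5,159.6+v/5,z);print(n,P[n].round(1))
k,t,c=[P[n][:2] for n in('knob','tube','chip')]
for q in(t,c):
    d=q-k;print(np.linalg.norm(d),np.degrees(np.arctan2(d[1],d[0])))
E
```

```text
knob [ 506.9 -126.9  161. ]
tube [606.2  -1.2 166. ]
chip [460.8  28.2  23. ]
160.0983703908088 51.700492639683034
161.7571529932098 106.56901930606259
```

>>> {"api": "move_arm", "payload": {"moves": [0.26,-0.18,0,0,0.26,-0.18,0,0,0.26,-0.18,0,0,0.26,-0.18,0,0,0.26,-0.18,0,0,0.26,-0.18,0,0,0.26,-0.18,0,0,0.26,-0.18,0,0,0.26,-0.18,0,0,0.26,-0.18,0,0], "claw": 95}}

```text
t: 1.4
eef_pos: [502.6, -160.3, 214.6]
tcp_rot: [-3.142, 0.0, 0.427]
ft_force: [0.0, -1.2, 0.7]
opening: 0.995
grip_force: 0.0
```

>>> {"api": "move_arm", "payload": {"moves": [0.266,-0.17,0,0,0.266,-0.17,0,0,0.266,-0.17,0,0,0.266,-0.17,0,0,0,0,0,-0.1,0,0,0,-0.1,0,0,0,-0.102,0,0,0,0]}}

```text
t: 2.4
eef_pos: [605.0, -2.7, 214.4]
tcp_rot: [-3.141, 0.0, 0.9]
ft_force: [0.6, 0.2, 0.4]
opening: 1.002
grip_force: 0.0
```

```bash
python3 - <<'E'
from h import *
snap('wrist','w1'); snap('top','t1')
print(monitor.state()['eef_pos'],monitor.state()['tcp_rot'])
print(proj('w1',[606.2,-1.2,166]),proj('w1',[506.9,-126.9,161]))
E
```

```text
[605.00898266  -2.79500784 214.5038    ] [-3.14148980e+00  1.48263751e-04  8.97479075e-01]
[321.69880365 215.30350291] [322.13713534 407.6678724 ]
```

View pics/w1.png

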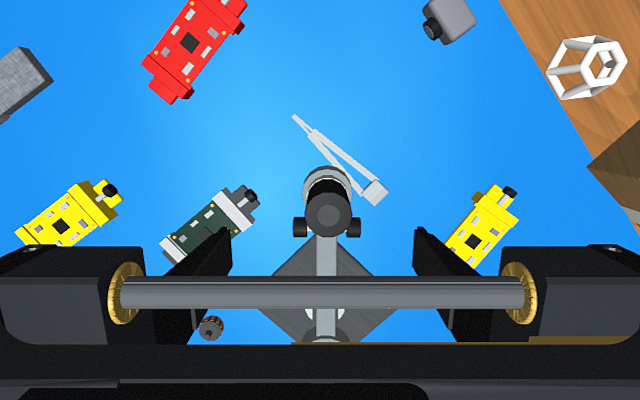

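The wrist view shows the tube top at (326,217), close to where it should project, and the green board at about (200,235). I'll descend and grip the tube.

>>> {"api": "move_arm", "payload": {"moves": [0.013,0.017,0.15,0,0,0,0.15,0,0,0,0.15,0,0,0,0.14,0,0,0,0,0]}}

```text
t: 3.12
eef_pos: [607.6, -2.9, 124.9]
tcp_rot: [-3.139, 0.001, 0.899]
ft_force: [0.2, 0.4, 0.6]
opening: 1.0
grip_force: 0.0
```

>>> {"api": "move_arm", "payload": {"moves": [0,0,0,0,0,0,0,0,0,0,0,0,0,0,0,0,0,0,0,0,0,0,0,0], "claw": 0}}

```text
t: 3.88
eef_pos: [608.3, -2.9, 126.1]
tcp_rot: [3.142, 0.0, 0.901]
ft_force: [0.2, 0.6, 0.3]
opening: 0.425
grip_force: 0.0
```

>>> {"api": "move_arm", "payload": {"moves": [0,0,0,0,0,0,0,0,0,0,0,0,0,0,0,0,0,0,0,0]}}

```text
t: 4.5
eef_pos: [608.5, -2.9, 126.2]
tcp_rot: [3.141, -0.0, 0.901]
ft_force: [4.4, -0.4, -1.0]
opening: 0.331
grip_force: 30.0
```

>>> {"api": "move_arm", "payload": {"moves": [-0.0021,-0.0855,0,-0.051,-0.0021,-0.0855,0,-0.051,-0.0021,-0.0855,0,-0.051,-0.0021,-0.0855,0,-0.051,-0.0021,-0.0855,0,-0.051]}}

```text
t: 5.12
eef_pos: [551.4, 25.9, 126.1]
tcp_rot: [3.141, 0.002, 1.305]
ft_force: [1.0, -13.2, -1.2]
opening: 0.33
grip_force: 30.0
```

>>> {"api": "move_arm", "payload": {"moves": [-0.0021,-0.0855,0,-0.051,-0.0021,-0.0855,0,-0.051,-0.0021,-0.0855,0,-0.051,-0.0021,-0.0855,0,-0.051,-0.0021,-0.0855,0,-0.051,0,0,0,0]}}

```text
t: 5.88
eef_pos: [487.9, 30.0, 126.1]
tcp_rot: [-3.141, 0.003, 1.704]
ft_force: [1.1, -21.8, -4.5]
opening: 0.332
grip_force: 30.0
```

>>> {"api": "move_arm", "payload": {"moves": [-0.012,-0.0855,0,-0.051,-0.008,-0.0855,0,-0.051,0,0,0,0,0,0,0,0]}}

```text
t: 6.38
eef_pos: [463.1, 24.4, 126.1]
tcp_rot: [-3.141, 0.001, 1.863]
ft_force: [-0.3, -6.4, -1.9]
opening: 0.33
grip_force: 30.0
```

```bash
python3 - <<'E'
from h import *
snap('scene','s2',(255,160,415,280),5)
snap('wrist','w2')
for n,p in(('chip',[460.8,28.2,23]),('lens',[462,27,54])):print(n,proj('s2',p),proj('w2',p))
E
```

```text
chip [321.72194799 214.26815029] [320.77231101 192.35313199]
lens [321.5831706  206.23265221] [321.72952169 204.48654964]
```

View pics/s2.png

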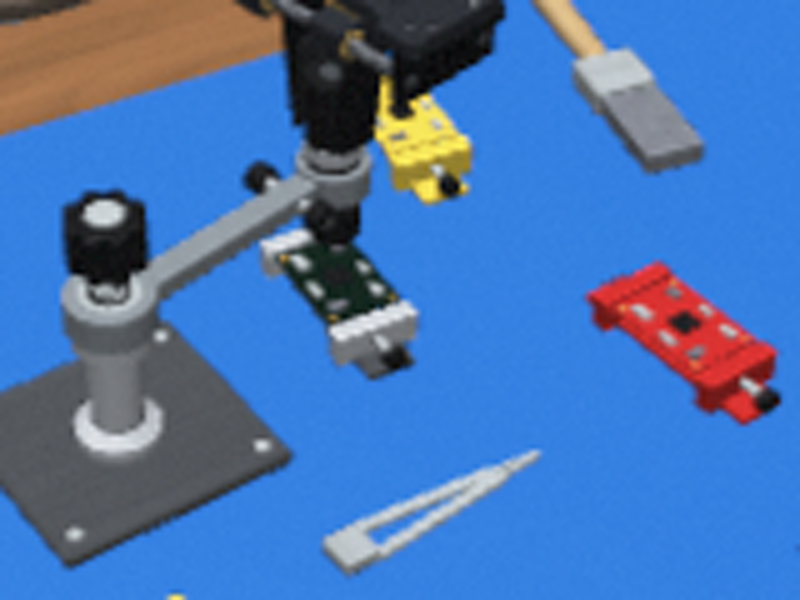

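The lens's lower end is at crop (333,236), directly above the chip at (342,275). The knob top is at (104,212).

```bash
python3 - <<'E'
from h import *
for n,u,v,z in(('chip',342,275,23),('lens',333,236,54),('knob',104,212,161)):
    print(n,ray('s2',254.6+u/5,159.6+v/5,z).round(1))
E
```

```text
chip [463.7  30.7  23. ]
lens [463.7  24.9  54. ]
knob [ 507.6 -126.9  161. ]
```

Lens and chip are about 6 mm apart, almost all of it radial, so the swing is good. Next: release, lift and go over the knob.

>>> {"api": "move_arm", "payload": {"moves": [0,0,0,0,0,0,0,0,0,0,0,0,0,0,0,0], "claw": 95}}

```text
t: 6.98
eef_pos: [463.6, 25.0, 126.1]
tcp_rot: [-3.142, 0.0, 1.863]
ft_force: [1.0, 0.1, -0.8]
opening: 0.692
grip_force: 0.0
```

>>> {"api": "move_arm", "payload": {"moves": [0,0,-0.2,0,0,0,-0.2,0,0,0,-0.2,0,-0.262,0,0,0.113,-0.262,0,0,0]}}

```text
t: 7.6
eef_pos: [479.8, -52.5, 216.6]
tcp_rot: [3.14, 0.0, 1.684]
ft_force: [-0.0, 0.3, 0.3]
opening: 1.0
grip_force: 0.0
```

>>> {"api": "move_arm", "payload": {"moves": [-0.257,0.062,0,0,-0.257,0.062,0,0,0,0,0,0.113,0,0,0,0.113,0,0,0,0.113,0,0,0,0.113,0,0,0,0.113,0,0,0,0,0,0,0,0]}}

```text
t: 8.72
eef_pos: [506.6, -126.2, 216.1]
tcp_rot: [-3.142, 0.0, 0.801]
ft_force: [0.1, 0.5, 0.1]
opening: 0.997
grip_force: 0.0
```

```bash
python3 - <<'E'
from h import *
print(monitor.state()['eef_pos'],monitor.state()['tcp_rot'],monitor.state()['joints'])
snap('wrist','w3')
print(proj('w3',[507.2,-127,161]),proj('w3',[463.5,25,166]),proj('w3',[506,-130,161]))
E
```

```text
[ 506.62041678 -126.23511335  216.09334469] [-3.14154907e+00  1.08188232e-04  8.01461886e-01] [-3.70710824e-01  3.43703670e-01  1.80687764e+00 -9.89579245e-05
  9.91093503e-01  3.98677829e-01]
[323.01491032 215.37351103] [97.05944822 93.74672875] [324.81298092 219.57495559]
```

View pics/w3.png

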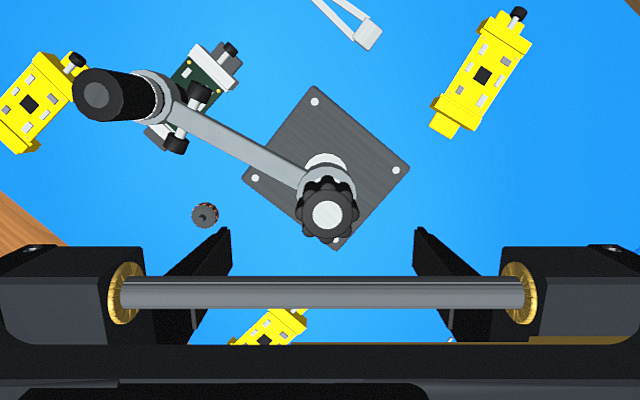

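The knob top is at (328,211), a few mm from the prediction. Fitting the pivot from the two tube grips gives about (509,-128), so I'll shift there and descend.

>>> {"api": "move_arm", "payload": {"moves": [0.006,0.019,0.142,0,0,0,0.142,0,0,0,0.142,0,0,0,0.141,0,0,0,0,0], "claw": 95}}

```text
t: 9.4
eef_pos: [508.7, -127.4, 130.1]
tcp_rot: [-3.139, 0.001, 0.799]
ft_force: [0.0, -0.7, -0.1]
opening: 1.001
grip_force: 0.0
```

>>> {"api": "move_arm", "payload": {"moves": [0,0,0,0,0,0,0,0,0,0,0,0,0,0,0,0,0,0,0,0,0,0,0,0,0,0,0,0,0,0,0,0,0,0,0,0], "claw": 0}}

```text
t: 10.52
eef_pos: [509.7, -127.9, 131.2]
tcp_rot: [3.141, -0.0, 0.797]
ft_force: [3.3, -4.0, -0.3]
opening: 0.46
grip_force: 30.0
```

>>> {"api": "move_arm", "payload": {"moves": [0,0.005,0.007,0,0,0,0,0]}}

```text
t: 10.78
eef_pos: [509.7, -128.0, 130.8]
tcp_rot: [3.142, -0.0, 0.797]
ft_force: [-1.9, -0.3, 10.3]
opening: 0.456
grip_force: 30.0
```

>>> {"api": "move_arm", "payload": {"moves": [0,0,0,-0.06,0,0,0,-0.06,0,0,0,-0.06,0,0,0,-0.06,0,0,0,0,0,0,0,0]}}

```text
t: 11.52
eef_pos: [509.7, -128.0, 131.1]
tcp_rot: [3.141, -0.0, 1.175]
ft_force: [-2.8, -0.0, 14.6]
opening: 0.459
grip_force: 30.0
```

>>> {"api": "move_arm", "payload": {"moves": [0,0,-0.003,-0.06,0,0,0,-0.06,0,0,-0.002,-0.06,0,0,0,-0.06,0,0,0,0]}}

```text
t: 12.15
eef_pos: [509.8, -128.0, 131.5]
tcp_rot: [3.141, 0.0, 1.553]
ft_force: [-1.3, -0.8, 10.8]
opening: 0.459
grip_force: 30.0
```

>>> {"api": "move_arm", "payload": {"moves": [0,0,0,-0.06,0,0,-0.002,-0.06,0,0,0,-0.06,0,0,0,0]}}

```text
t: 12.65
eef_pos: [509.8, -128.0, 131.7]
tcp_rot: [3.141, 0.0, 1.836]
ft_force: [-1.2, -0.0, 8.5]
opening: 0.462
grip_force: 30.0
```

>>> {"api": "move_arm", "payload": {"moves": [0,0,0,-0.06,0,0,-0.002,-0.06,0,0,0,-0.06,0,0,0,0]}}

```text
t: 13.15
eef_pos: [509.8, -128.0, 132.0]
tcp_rot: [3.141, 0.0, 2.118]
ft_force: [-0.7, -1.3, 9.5]
opening: 0.457
grip_force: 30.0
```

>>> {"api": "move_arm", "payload": {"moves": [0,0,0,-0.06,0,0,-0.002,-0.06,0,0,0,-0.06,0,0,0,0]}}

```text
t: 13.65
eef_pos: [509.8, -128.0, 132.2]
tcp_rot: [3.141, 0.0, 2.401]
ft_force: [0.6, -1.2, 7.4]
opening: 0.456
grip_force: 30.0
```

>>> {"api": "move_arm", "payload": {"moves": [0,0,0,-0.06,0,0,-0.001,-0.06,0,0,0,0]}}

```text
t: 14.02
eef_pos: [509.8, -128.0, 131.9]
tcp_rot: [3.142, -0.0, 2.588]
ft_force: [0.9, -0.2, 1.6]
opening: 0.46
grip_force: 30.0
```

>>> {"api": "move_arm", "payload": {"moves": [0,0,0,-0.06,0,0,-0.001,-0.06,0,0,0,0]}}

```text
t: 14.4
eef_pos: [509.8, -128.0, 131.8]
tcp_rot: [3.141, -0.0, 2.774]
ft_force: [2.6, -0.3, -1.7]
opening: 0.456
grip_force: 30.0
```

The upward force vanished between yaw 2.40 and 2.59, so the lip is passed. I'll follow the knob down, still gripping.

>>> {"api": "move_arm", "payload": {"moves": [0,0,0.01,0,0,0,0.01,0,0,0,0.01,0,0,0,0,0]}}

```text
t: 14.9
eef_pos: [509.8, -128.0, 127.6]
tcp_rot: [3.141, -0.0, 2.776]
ft_force: [0.9, 0.8, 2.6]
opening: 0.463
grip_force: 30.0
```

>>> {"api": "move_arm", "payload": {"moves": [0,0,0,0,0,0,0,0,0,0,0,0,0,0,0,0,0,0,0,0], "claw": 62}}

```text
t: 15.52
eef_pos: [509.8, -128.2, 127.4]
tcp_rot: [-3.141, -0.0, 2.777]
ft_force: [-0.2, 0.5, -0.8]
opening: 0.655
grip_force: 0.0
```

```bash
python3 - <<'E'
from h import *
print(monitor.state()['eef_pos'],monitor.state()['opening'])
snap('scene','s3',(255,160,335,240),7)
E
```

```text
[ 509.8238811  -128.17310557  127.44032333] 0.6550628871049223
```

View pics/s3.png

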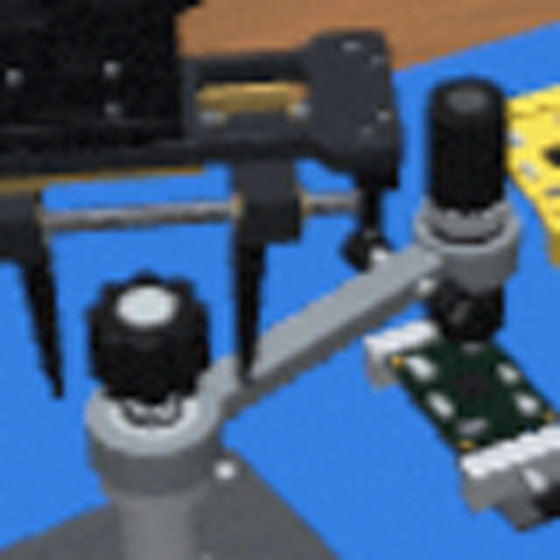

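The fingers are open, the knob sits low on its shank, and the microscope is still over the chip. I'll regrip and turn forward half a turn, sinking with the thread.

>>> {"api": "move_arm", "payload": {"moves": [0,0,0,0,0,0,0,0,0,0,0,0,0,0,0,0], "claw": 0}}

```text
t: 16.08
eef_pos: [509.9, -128.0, 127.5]
tcp_rot: [3.141, 0.0, 2.777]
ft_force: [0.4, 1.8, -0.6]
opening: 0.458
grip_force: 30.0
```

>>> {"api": "move_arm", "payload": {"moves": [0,0,0,0.1,0,0,0.001,0.1,0,0,0.001,0.1,0,0,0.001,0.1,0,0,0.001,0.1,0,0,0.001,0.1,0,0,0,0]}}

```text
t: 16.95
eef_pos: [509.8, -128.1, 126.7]
tcp_rot: [-3.141, -0.0, 1.835]
ft_force: [0.3, 0.8, 0.1]
opening: 0.458
grip_force: 30.0
```

>>> {"api": "move_arm", "payload": {"moves": [0,0,0.001,0.1,0,0,0.001,0.1,0,0,0.001,0.1,0,0,0.001,0.1,0,0,0,0.1,0,0,0.001,0.1,0,0,0.001,0.1,0,0,0,0]}}

```text
t: 17.95
eef_pos: [509.6, -128.1, 125.8]
tcp_rot: [-3.141, 0.0, 0.739]
ft_force: [-1.0, 1.7, 2.1]
opening: 0.458
grip_force: 30.0
```

>>> {"api": "move_arm", "payload": {"moves": [0,0,0.001,0.1,0,0,0.001,0.1,0,0,0.001,0.1,0,0,0,0.1,0,0,0.001,0.1,0,0,0.001,0.1,0,0,0.001,0.1,0,0,0,0]}}

```text
t: 18.95
eef_pos: [509.6, -127.9, 124.9]
tcp_rot: [-3.141, 0.001, -0.359]
ft_force: [-1.9, 3.2, 2.0]
opening: 0.461
grip_force: 30.0
```

>>> {"api": "move_arm", "payload": {"moves": [0,0,0,0,0,0,0,0,0,0,0,0,0,0,0,0], "claw": 66}}

```text
t: 19.45
eef_pos: [509.9, -128.2, 124.9]
tcp_rot: [3.141, -0.0, -0.364]
ft_force: [-0.7, -0.1, 0.0]
opening: 0.692
grip_force: 0.0
```

>>> {"api": "move_arm", "payload": {"moves": [0,0,0,-0.1,0,0,0,-0.1,0,0,0,-0.1,0,0,0,-0.1,0,0,0,-0.1,0,0,0,-0.1,0,0,0,-0.1,0,0,0,-0.1,0,0,0,-0.1,0,0,0,-0.1]}}

```text
t: 20.7
eef_pos: [509.9, -128.2, 124.9]
tcp_rot: [3.141, 0.0, 1.212]
ft_force: [1.1, 0.4, 0.7]
opening: 0.694
grip_force: 0.0
```

>>> {"api": "move_arm", "payload": {"moves": [0,0,0,-0.1,0,0,0,-0.1,0,0,0,-0.1,0,0,0,-0.1,0,0,0,-0.1,0,0,0,-0.1,0,0,0,-0.1,0,0,0,-0.1,0,0,0,-0.1,0,0,0,-0.1]}}

```text
t: 21.95
eef_pos: [509.9, -128.2, 124.9]
tcp_rot: [-3.141, 0.0, 2.782]
ft_force: [0.1, 1.0, 1.2]
opening: 0.694
grip_force: 0.0
```

>>> {"api": "move_arm", "payload": {"moves": [0,0,0,0,0,0,0,0,0,0,0,0,0,0,0,0,0,0,0,0,0,0,0,0], "claw": 0}}

```text
t: 22.7
eef_pos: [509.9, -128.0, 124.9]
tcp_rot: [3.141, 0.0, 2.776]
ft_force: [0.4, 3.7, 0.8]
opening: 0.456
grip_force: 30.0
```

>>> {"api": "move_arm", "payload": {"moves": [0,0,0.001,0.1,0,0,0.001,0.1,0,0,0.001,0.1,0,0,0.001,0.1,0,0,0,0.1,0,0,0.001,0.1,0,0,0.001,0.1,0,0,0.001,0.1,0,0,0.001,0.1,0,0,0,0.1]}}

```text
t: 23.95
eef_pos: [509.7, -128.1, 123.7]
tcp_rot: [-3.141, 0.0, 1.201]
ft_force: [-0.5, 1.4, -0.1]
opening: 0.454
grip_force: 30.0
```

>>> {"api": "move_arm", "payload": {"moves": [0,0,0.001,0.1,0,0,0.001,0.1,0,0,0.001,0.1,0,0,0.001,0.1,0,0,0,0.1,0,0,0.001,0.1,0,0,0.001,0.1,0,0,0.001,0.1,0,0,0.001,0.1,0,0,0,0.1]}}

```text
t: 25.2
eef_pos: [509.5, -127.9, 122.5]
tcp_rot: [-3.142, 0.001, -0.37]
ft_force: [-0.2, 2.8, -0.1]
opening: 0.46
grip_force: 30.0
```

>>> {"api": "move_arm", "payload": {"moves": [0,0,0,0.08,0,0,0,0,0,0,0,0,0,0,0,0,0,0,0,0]}}

```text
t: 25.82
eef_pos: [509.6, -127.9, 122.4]
tcp_rot: [3.142, 0.001, -0.489]
ft_force: [-0.3, 5.4, -0.8]
opening: 0.458
grip_force: 30.0
```

```bash
python3 - <<'E'
from h import *
s=monitor.state();print(s['eef_pos'],s['ft_force'],s['moment'],s['grip_force'])
snap('scene','s4',(255,160,335,240),7)
E
```

```text
[ 509.62123301 -127.93502519  122.42304737] [-0.3416309   5.39304954 -0.79157946] [ 1.07630064  0.13101331 -0.03853408] 29.999924898147583
```

View pics/s4.png

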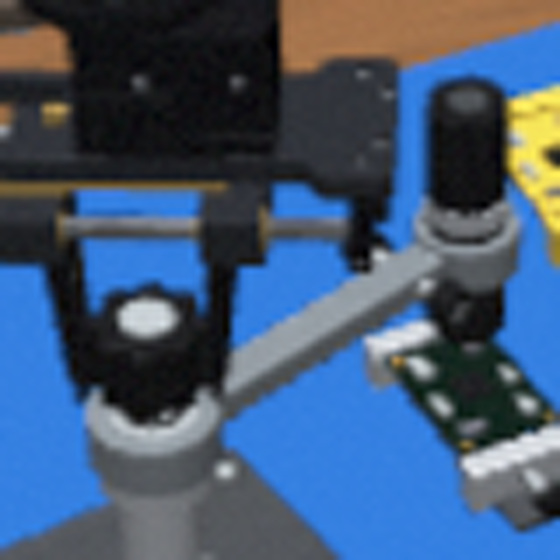

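The knob top has moved from row 305 to 318 in the crop, about 5 mm lower. It is still gripped at 30 N, and the microscope hasn't moved. Handing in.

```bash
python3 -c "
from h import *
print(order.job_done())"
```

```text
the job is handed in; nothing more can be done
None
```

I handed the job in with the microscope lens about 6 mm from the chip's centre, and the knob turned back past the lip, dropped, turned about one turn forward and still gripped at 30 N (head underside about 122 mm up); the hand-in gave no verdict.

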